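# Rolling pin out of the half-decked bread bin

### The arm

A 6-joint arm with a two-finger parallel gripper is mounted at the origin on the work surface. World frame = base frame: x ahead of the robot, y to its left, z up, the work surface at z = 0. Lengths are in m, angles in rad, forces in N, time in s.
With the tool pointing down it reaches from about 0.3 to 0.775 m from the base axis. Payload 14.6 kg.
Tool frame: the origin (TCP) lies midway between the tips of the shut fingers; the grasp point (between the pads) lies 19 mm behind it; z points along the fingers, y is the direction in which the jaws open and shut (so a half turn about z gives the same grasp; the last joint's range is limited). The gripper opens to 85 mm and grips with 20 to 120 N. Pads are 22 mm wide; open, the fingers measure 114 mm over their backs; the gripper's body (76 mm by 85 mm) begins 54 mm behind the grasp point. The pads swing forward as they close: fully open they stand 13 mm farther back than shut.
Start: joints at [1.274, 0.3, 1.521, -0, 1.321, -0.067], TCP at [0.125, 0.536, 0.231] pointing down, gripper open.
Joint ranges: [-3.03, 3.03], [-0.79, 2.21], [0.23, 2.52], [-1.04, 4.18], [0, 3.07], [-2.55, 2.55]. Speed limits (rad/s): [2.22, 2.22, 2.57, 3.14, 3.14, 3.14].

### API

Orientations are given as a unit quaternion [w, x, y, z].
In Python, from station import readout, eyes, bot gives the robot as it stands.
- The arm moves only by the tool carry_out, never from a script. Its argument "motion" is a list of rows, each a list of 3 entries, a list of its own where there are three numbers: the gripper's target within -1 to 1 (fully open at 1, half-way at 0, shut at -1), then the shift along the tool's x, y, z in mm, then the turn about the tool's z in rad. In form: [[jaw, [x, y, z], roll], ...]. A call has 1 to 5 rows; each row shifts and turns the commanded pose from where the row before left it, along the tool's axes as they then stand; what a row does not reach is not made up. A row lasts 1/8 s, in which the tool goes at most 62.5 mm and 10.7 degrees, less where a joint would pass 70% of its speed; a pose out of reach is approached as far as the arm can. A call is refused whole if a number of a shift passes 62.5 or a number of a turn 0.188, either way. A call with a gripper value outside its range is refused whole. The fingers move at their own pace and stop on an object; "grip_force" is the grip in N (left out, the last holds). Time passes only in rows, so rows that do not move let the fingers close. It gives the time, the measured TCP pose, the force and the opening at its end, in the units of the state.
- readout.sense(): the state, without advancing time (a new reading comes with each control period).
- eyes.camera(name): name is "side" or "top"; returns the picture (400x640x3 uint8, red, green, blue); there is no depth.
- eyes.calibration(name): a dict with "camera_matrix" (3x3 intrinsics, pixels), "k1" (the pictures are not rectified: a ray, as slopes to the right and down, at radius r is drawn at 1 + k1 r^2 times it, then the intrinsics apply), "world_to_cam" (4x4, takes a point from world to camera coordinates). Camera axes: x right, y down, z forward; pixel columns grow to the right and rows downward; lengths in m; the calibration is good to about 2 mm. A picture is of the moment at which its call begins. calibration takes no time and is no camera call.
- bot.job_done(): hands the job in, once; it reports no verdict.
The state is a dict: "time": time; "qpos": joint angles; "qvel": joint speeds; "joint_efforts": joint torques, N m; "tcp_pos": TCP position; "orientation": TCP orientation; "ft_force": force on the tool from outside, world axes, zero at the start; "moment": the same for the moment, N m; "finger_gap": finger opening in m.
Only numpy, scipy, OpenCV 4.12 (cv2) and the standard library are available. Lean on these libraries where they do the work, as an engineer would, in place of code of your own. Each camera call takes 0.05 s, during which the arm holds its last target.

### The job

Lift the wooden lid off the bread bin by its steel handle and lay it flat and centred on the cork mat. Then take the rolling pin out of the bin: it is longer than the opening, so tilt it and draw it out diagonally from under the fixed deck. Finish while holding the pin in the gripper, still, with the whole of it at least 8 cm above the top of the bin; leave the mug, jar and vase where they stand.

Things in the scene. Friction and masses are not known exactly. Their poses are not given: they have to be found in the camera images.
- bin: White enamelled bread bin, fixed: open box 262 mm (x) by 362 mm (y) by 116 mm high, walls and base 6 mm. Origin: centre of its underside; z up. Its +y part (y from -5 to 181 mm) is covered by a fixed wooden deck 12 mm thick on the walls (deck top 128 mm above the table). On its floor two ribs run along y (at x = +-13 mm, 6 mm wide, tops 14 mm above the table); the pin lies between them.
- opening (a point): Centre of the bin's opening, level with the rim of the walls (116 mm above the table), 90 mm to -y of the bin's origin; axes as the bin's. Clear opening: 250 mm along x, 170 mm along y, bounded by the deck's edge at +85 mm y and by the inside of the bin's end wall at -85 mm y (rim level with the deck's underside).
- lid: Loose flat wooden board 262 mm (x) by 173 mm (y) by 12 mm, about 0.35 kg, lying on the bin's rim over the opening beside the deck. Origin: centre of its underside; z up.
- lid_handle (a point): Middle of the steel handle bar of the lid: round bar 10 mm thick, 100 mm long along the lid's y, its axis 57 mm above the lid's underside (45 mm above its upper face), on two round legs at its ends; free space of 40 mm beneath the bar.
- pin: Plain wooden rolling pin, 310 mm long along its own y, 36 mm thick over the middle 210 mm, tapering to 26 mm at the ends, 0.15 to 0.31 kg. Origin: its centre (also centre of mass), on its axis. It starts level along the bin's y, axis 29 mm above the table, about half of it under the deck and the rest under the lid.
- pin_front (a point): Centre of the pin's end face towards -y (under the opening at the start), 155 mm from its centre.
- pin_back (a point): Centre of the pin's other end face, +y (under the deck at the start), 155 mm from its centre.
- mat: Cork mat fixed on the table, 280 mm (x) by 200 mm (y), 4 mm thick. Origin: centre of its underside.
- mug: Bystander: white mug, 80 mm wide, 90 mm high, handle at +y. Origin: centre of its underside.
- jar: Bystander: glass jar with a wooden cap, 84 mm wide, 120 mm high. Origin: centre of its underside.
- vase: Bystander: white ceramic vase, 96 mm wide, 180 mm high. Origin: centre of its underside.

How it is judged:
By the outcome, as a careful person would: the job done as asked, in the order asked, and still so for the second after the job is handed in, while the arm keeps its last pose, push and grip.
It also fails if it takes over 54 s, if anything falls off the work surface, if the arm or the gripper's body presses on something with over 40 N, if the wrist force passes 120 N, or if a joint passes its speed limit or range.

## Working session

There is one attempt and no reset: what is moved stays moved. The work goes in short steps, Python scripts to look and compute and a tool call to move; the robot and the scene stay as the last step left them, time stands still between calls to the robot, and variables do not carry over. Pictures are saved under pics/ and viewed, and the job is handed in when it is done.

Besides the shell and the picture viewer there is one more tool, called by a JSON object that holds its "name" and its "arguments", one argument or row to a line. carry_out: Moves the arm, as the interface text tells. Its arguments: {"type":"object","properties":{"motion":{"type":"array"},"grip_force":{"type":"number"}},"required":["motion"]}

```bash
mkdir -p pics; ls; python3 - <<'E'
from station import readout, eyes, bot
import cv2
for n in("side","top"):
    im=eyes.camera(n); cv2.imwrite(f"pics/{n}0.png",im[:,:,::-1]); print(n,eyes.calibration(n))
print(readout.sense())
E
```

```text
pics
side {'camera_matrix': array([[445.33427494,   0.        , 320.22856771],
       [  0.        , 445.33427494, 195.04157137],
       [  0.        ,   0.        ,   1.        ]]), 'k1': -0.09300986300003156, 'world_to_cam': array([[ 0.934222  , -0.35659256,  0.00842633, -0.50605218],
       [-0.18540437, -0.50564357, -0.84258519,  0.25562332],
       [ 0.30472033,  0.78559934, -0.53849717,  1.14221752],
       [ 0.        ,  0.        ,  0.        ,  1.        ]])}
top {'camera_matrix': array([[385.12975349,   0.        , 321.30970623],
       [  0.        , 385.12975349, 203.40022043],
       [  0.        ,   0.        ,   1.        ]]), 'k1': -0.08935321456741993, 'world_to_cam': array([[ 0.05782343, -0.99832444, -0.00218187,  0.04716013],
       [-0.97498379, -0.05600141, -0.21510567,  0.58912721],
       [ 0.21462306,  0.01456543, -0.97658834,  1.08405138],
       [ 0.        ,  0.        ,  0.        ,  1.        ]])}
{'time': 0.1, 'qpos': array([ 1.27440412e+00,  3.00418307e-01,  1.52149782e+00,  3.85931610e-05,
        1.32066458e+00, -6.65958886e-02]), 'qvel': array([-0.00074988, -0.00047085, -0.00231023, -0.0006671 ,  0.00027776,
       -0.0016641 ]), 'joint_efforts': array([ 4.21752222e-03, -5.44367230e+01, -3.62373698e+01,  1.42752651e-04,
        2.96662663e-03,  5.82324060e-05]), 'tcp_pos': array([0.12521418, 0.53536028, 0.23078549]), 'orientation': array([-1.07557345e-04,  1.14650259e-01,  9.93405795e-01, -4.82533904e-04]), 'ft_force': array([0.91441675, 0.313751  , 0.09540097]), 'moment': array([ 0.0499481 , -0.02789863,  0.00262228]), 'finger_gap': 0.08523059727546645}
```

View pics/side0.png

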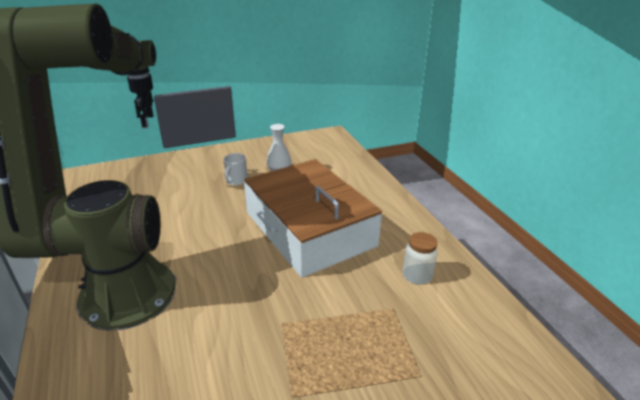

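View pics/top0.png

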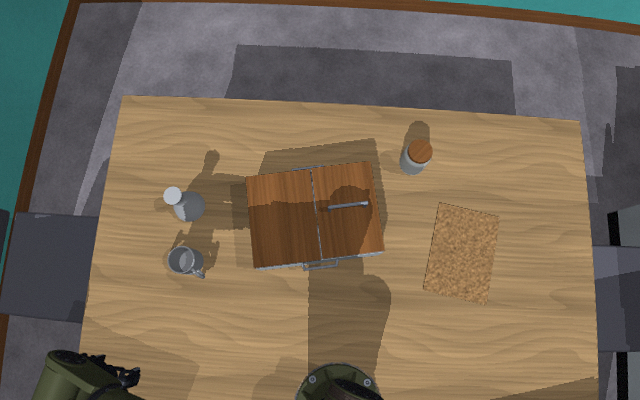

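The top view shows the bin top at about (247–385, 160–268), the handle at (328–367, 203–207), the mat at (424–498, 202–304), the jar at (417, 155), the vase at (180, 200) and the mug at (185, 262). I'll enlarge the parts I need to measure.

```bash
python3 - <<'E'
import cv2
t=cv2.imread("pics/top0.png"); s=cv2.imread("pics/side0.png")
cv2.imwrite("pics/tbin.png",cv2.resize(t[150:280,235:395],None,fx=4.5,fy=4.5,interpolation=cv2.INTER_CUBIC))
cv2.imwrite("pics/tmat.png",cv2.resize(t[190:315,400:520],None,fx=4.5,fy=4.5,interpolation=cv2.INTER_CUBIC))
cv2.imwrite("pics/sbin.png",cv2.resize(s[150:280,235:395],None,fx=4.5,fy=4.5,interpolation=cv2.INTER_CUBIC))
E
cat > h.py <<'E'
import numpy as np, cv2
from station import readout, eyes, bot
from scipy.spatial.transform import Rotation as R
def cam(n):
    c=eyes.calibration(n); return c["camera_matrix"],c["k1"],c["world_to_cam"]
def proj(n,p):
    K,k,T=cam(n); p=np.atleast_2d(np.asarray(p,float))
    return cv2.projectPoints(p,cv2.Rodrigues(T[:3,:3])[0],T[:3,3],K,np.array([k,0,0,0.]))[0][:,0]
def back(n,uv,z):
    K,k,T=cam(n); uv=np.atleast_2d(np.asarray(uv,float))
    s=cv2.undistortPoints(uv[:,None],K,np.array([k,0,0,0.]))[:,0]
    d=np.c_[s,np.ones(len(s))]@T[:3,:3]; o=-T[:3,:3].T@T[:3,3]
    return o+d*((z-o[2])/d[:,2])[:,None]
def pose():
    s=readout.sense(); q=s["orientation"]; return s,R.from_quat(q,scalar_first=True)
def rel(target):
    s,r=pose(); return r.inv().apply(np.asarray(target)-s["tcp_pos"])*1000
E
```

```text
(no output)
```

View pics/tbin.png

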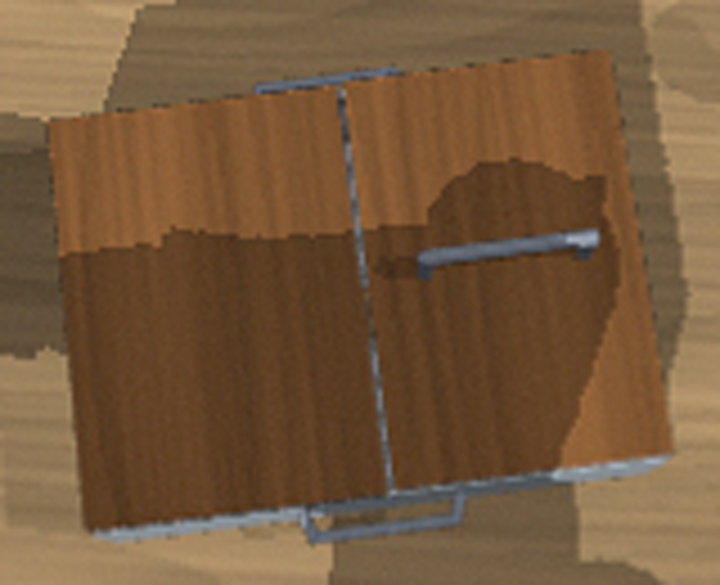

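View pics/tmat.png

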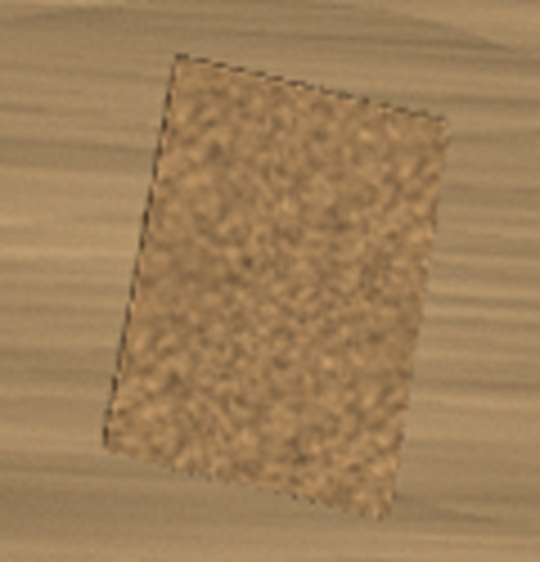

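View pics/sbin.png

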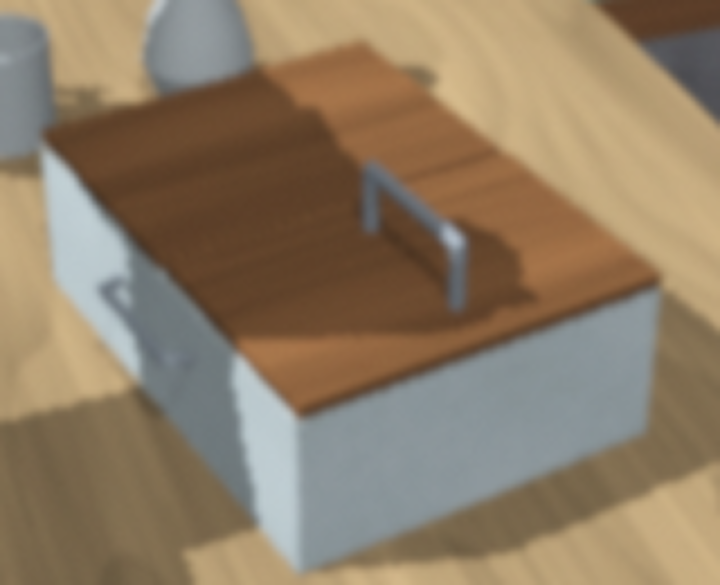

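```bash
cat > m.py <<'E'
from h import *
def c(pts,o,f=4.5): return (np.array(pts)+.5)/f-.5+np.array(o)
def rectfit(P,hx,hy,name):
    # P order (+x,+y),(+x,-y),(-x,-y),(-x,+y)
    L=np.array([[hx,hy],[hx,-hy],[-hx,-hy],[-hx,hy]]); m=P[:,:2].mean(0); Q=P[:,:2]-m
    a=np.arctan2((L[:,0]*Q[:,1]-L[:,1]*Q[:,0]).sum(),(L*Q).sum())
    print(name,m.round(4),"yaw",a.round(4),"sides",[np.linalg.norm(P[i]-P[(i+1)%4]).round(4) for i in range(4)])
    return m,a
if __name__=="__main__":
    P=back("top",c([(50,121),(608,51),(675,455),(88,530)],(235,150)),.128); print(P.round(4))
    m,a=rectfit(P,.131,.181,"bintop")
    M=back("top",c([(178,56),(447,120),(386,518),(105,446)],(400,190)),.004)
    rectfit(M,.14,.1,"mat")
    H=back("top",c([(425,259),(598,237)],(235,150)),.173); print("handle",H.round(4),H.mean(0).round(4))
    Rm=np.array([[np.cos(a),-np.sin(a)],[np.sin(a),np.cos(a)]])
    print("pred lid ctr",m+Rm@[0,-.0945], "seam", back("top",c([(343,90),(391,492)],(235,150)),.128))
    S=back("side",c([(45,138),(362,40),(660,281),(302,413)],(235,150)),.128); print(S.round(4))
    SH=back("side",c([(370,168),(458,240)],(235,150)),.171);print("sh",SH)
    print("jar",back("top",[[420,150]],.12),"vase",back("top",[[173,196]],.18),"mug",back("top",[[182,258]],.09))
E
python3 m.py
```

```text
[[ 0.6378  0.3011  0.128 ]
 [ 0.7048 -0.0523  0.128 ]
 [ 0.4485 -0.1012  0.128 ]
 [ 0.3825  0.2525  0.128 ]]
bintop [0.5434 0.1   ] yaw 0.1867 sides [np.float64(0.3596), np.float64(0.2609), np.float64(0.3599), np.float64(0.2599)]
mat [ 0.4698 -0.3621] yaw -0.1854 sides [np.float64(0.1966), np.float64(0.2809), np.float64(0.197), np.float64(0.2766)]
handle [[ 0.5524  0.058   0.173 ]
 [ 0.5718 -0.0448  0.173 ]] [0.5621 0.0066 0.173 ]
pred lid ctr [0.56094526 0.00716622] seam [[0.66879491 0.11580827 0.128     ]
 [0.41642289 0.07055857 0.128     ]]
[[ 0.3817  0.2431  0.128 ]
 [ 0.6374  0.303   0.128 ]
 [ 0.7006 -0.0586  0.128 ]
 [ 0.4501 -0.1052  0.128 ]]
sh [[ 0.55387979  0.06311627  0.171     ]
 [ 0.57447719 -0.03216932  0.171     ]]
jar [[ 0.75052239 -0.20056644  0.12      ]] vase [[0.55741663 0.48387524 0.18      ]] mug [[0.39694173 0.46986309 0.09      ]]
```

Checks: the bin top measures 360×260 mm (given 362×262). The handle midpoint agrees with the expected lid centre to 2 mm, and the mat size is right. Bin yaw is +0.187 and mat yaw −0.185. First I turn the tool so the jaws open along the lid's x.

{"name": "carry_out", "arguments": {
  "motion": [
    [1,[0,0,0],0.18],
    [1,[0,0,0],0.18],
    [1,[0,0,0],0.18],
    [1,[0,0,0],0.18],
    [1,[0,0,0],0.18]
  ],
  "grip_force": 60
}}

```text
time: 0.72
tcp_pos: [0.1252, 0.5354, 0.2309]
orientation: [0.0, 0.538, 0.843, -0.0]
ft_force: [0.1, -1.3, -0.3]
finger_gap: 0.0854
```

{"name": "carry_out", "arguments": {
  "motion": [
    [1,[0,0,0],0.18],
    [1,[0,0,0],0.075]
  ]
}}

```text
time: 0.98
tcp_pos: [0.1252, 0.5354, 0.2309]
orientation: [0.0, 0.64, 0.768, -0.0]
ft_force: [1.2, -0.5, -0.1]
finger_gap: 0.0855
```

```bash
python3 -c "
from h import *
s,r=pose();print(s['time'],s['tcp_pos'],r.as_matrix().round(3),rel([.5615,.007,.215]))"
```

```text
0.975 [0.12524301 0.5353702  0.23090302] [[-0.181  0.983 -0.   ]
 [ 0.983  0.181 -0.001]
 [-0.001 -0.    -1.   ]] [-598.57273894  333.46095911   16.20484084]
```

{"name": "carry_out", "arguments": {
  "motion": [
    [1,[-40,22,0],0],
    [1,[-40,22,0],0],
    [1,[-40,22,0],0],
    [1,[-40,22,0],0],
    [1,[-40,22,0],0]
  ]
}}

```text
time: 1.6
tcp_pos: [0.271, 0.358, 0.2311]
orientation: [0.0, 0.638, 0.77, -0.0]
ft_force: [1.1, 0.8, -0.2]
finger_gap: 0.0859
```

{"name": "carry_out", "arguments": {
  "motion": [
    [1,[-40,22,0],0],
    [1,[-40,22,0],0],
    [1,[-40,22,0],0],
    [1,[-40,22,0],0],
    [1,[-40,22,0],0]
  ]
}}

```text
time: 2.22
tcp_pos: [0.4161, 0.1818, 0.2312]
orientation: [-0.0, 0.638, 0.77, -0.0]
ft_force: [-0.1, 1.1, 0.2]
finger_gap: 0.0854
```

{"name": "carry_out", "arguments": {
  "motion": [
    [1,[-40,22,3],0],
    [1,[-40,22,3],0],
    [1,[-40,22,3],0],
    [1,[-40,22,3],0],
    [1,[-38,25,3],0.005]
  ]
}}

```text
time: 2.85
tcp_pos: [0.5638, 0.0081, 0.216]
orientation: [-0.0, 0.64, 0.768, -0.0]
ft_force: [0.1, 1.4, 1.0]
finger_gap: 0.0855
```

```bash
python3 -c "
from h import *
im=eyes.camera('side');cv2.imwrite('pics/s1.png',cv2.resize(im[100:300,200:440,::-1],None,fx=3,fy=3))
im=eyes.camera('top');cv2.imwrite('pics/t1.png',cv2.resize(im[100:300,200:440,::-1],None,fx=3,fy=3))
s,r=pose();print(s['time'],s['tcp_pos'],r.as_matrix().round(3),rel([.5615,.007,.154]))"
```

```text
2.95 [0.56452254 0.00657928 0.21501946] [[-0.177  0.984 -0.001]
 [ 0.984  0.177 -0.   ]
 [-0.    -0.001 -1.   ]] [ 0.95642169 -2.81534418 61.02332119]
```

View pics/s1.png

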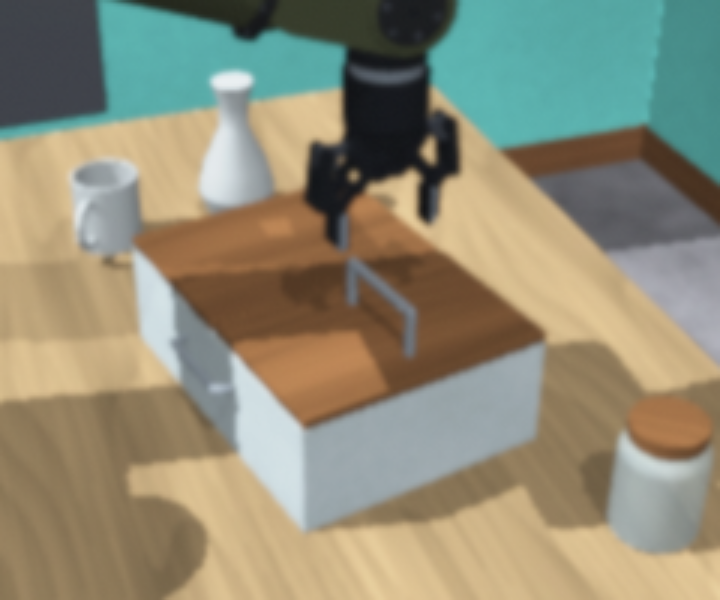

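View pics/t1.png

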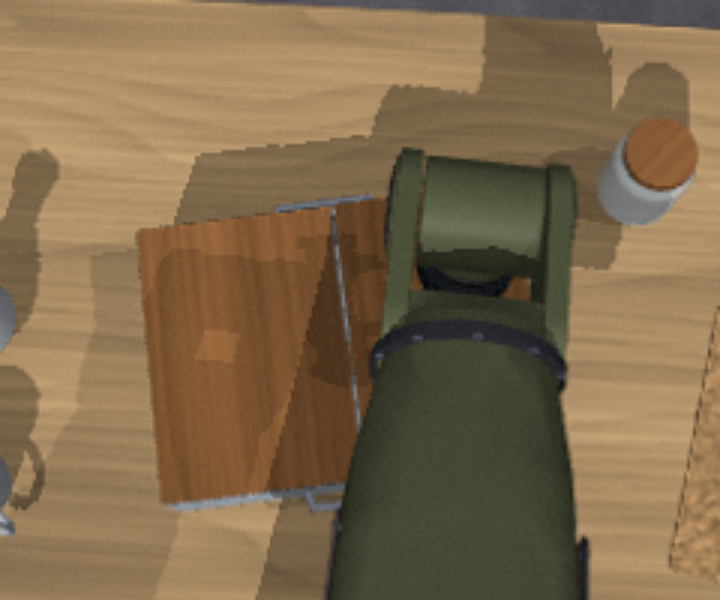

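The side view shows the open fingers above the bar: finger tips at about (335, 235) and (430, 215), bar at (350–415, 260–310). They straddle it as planned. Descend and close.

{"name": "carry_out", "arguments": {
  "motion": [
    [1,[1,-2.5,15],-0.008],
    [1,[0,0,16],0],
    [1,[0,0,15],0],
    [1,[0,0,15],0],
    [1,[0,0,0],0]
  ]
}}

```text
time: 3.58
tcp_pos: [0.5599, 0.0102, 0.154]
orientation: [-0.001, 0.637, 0.771, -0.001]
ft_force: [-0.3, -1.2, -0.2]
finger_gap: 0.0856
```

{"name": "carry_out", "arguments": {
  "motion": [
    [-1,[0,0,0],0],
    [-1,[0,0,0],0],
    [-1,[0,0,0],0],
    [-1,[0,0,0],0],
    [-1,[0,0,0],0]
  ],
  "grip_force": 70
}}

```text
time: 4.2
tcp_pos: [0.5607, 0.0099, 0.1557]
orientation: [0.0, 0.637, 0.771, 0.0]
ft_force: [-0.7, -0.1, 3.9]
finger_gap: 0.0076
```

{"name": "carry_out", "arguments": {
  "motion": [
    [-1,[0,0,0],0],
    [-1,[0,0,0],0]
  ]
}}

```text
time: 4.45
tcp_pos: [0.5607, 0.01, 0.1557]
orientation: [0.0, 0.637, 0.771, 0.0]
ft_force: [-0.3, -0.8, 5.3]
finger_gap: 0.0076
```

```bash
python3 -c "
from h import *
im=eyes.camera('side');cv2.imwrite('pics/s2.png',cv2.resize(im[140:240,280:380,::-1],None,fx=6,fy=6,interpolation=cv2.INTER_CUBIC))
print(proj('side',[[.5607,.01,.1557],[.5607,.01,.173]]))"
```

```text
[[325.81256742 200.5924525 ]
 [325.90789017 195.34748992]]
```

View pics/s2.png

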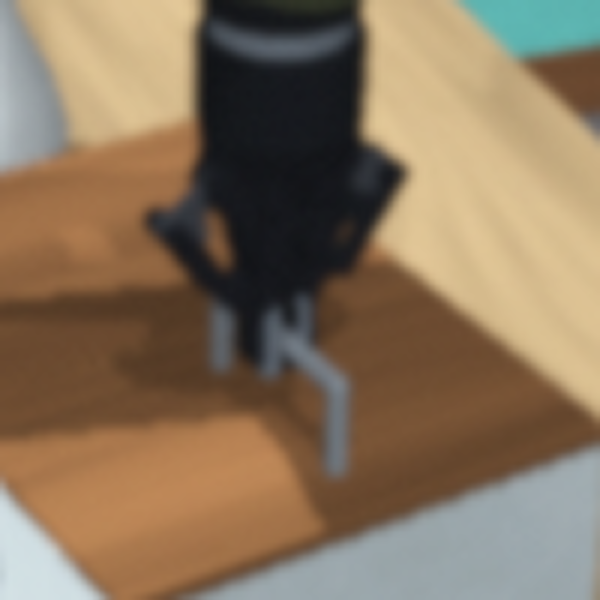

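The fingers hold the bar near its middle (crop ≈(275, 330)). Lift.

{"name": "carry_out", "arguments": {
  "motion": [
    [-1,[0,0,-10],0],
    [-1,[0,0,-15],0],
    [-1,[0,0,-20],0],
    [-1,[0,0,-20],0],
    [-1,[0,0,0],0]
  ]
}}

```text
time: 5.12
tcp_pos: [0.561, 0.0099, 0.2221]
orientation: [0.001, 0.637, 0.771, 0.001]
ft_force: [-1.0, 0.9, -2.3]
finger_gap: 0.0077
```

```bash
python3 -c "
from h import *
im=eyes.camera('side');cv2.imwrite('pics/s3.png',cv2.resize(im[100:300,200:440,::-1],None,fx=3,fy=3,interpolation=cv2.INTER_CUBIC))
s,r=pose();print(s['tcp_pos'],s['ft_force'],s['moment'],s['finger_gap'])
print(rel([.470,-.362,.215]))"
```

```text
[0.56055083 0.00994915 0.22072564] [ 1.0440392  -0.55432287 -3.42386111] [-0.04289716  0.07854867  0.01750013] 0.007280357169780844
[-348.30980932 -158.8287339     5.6668868 ]
```

View pics/s3.png

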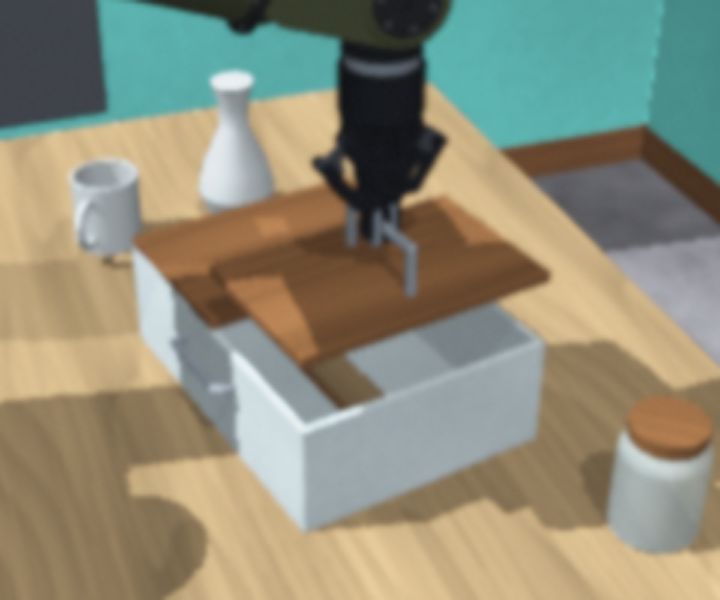

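Lid is free and level (force −3.4 N matches 0.35 kg). Carry it over the mat.

{"name": "carry_out", "arguments": {
  "motion": [
    [-1,[-15,-7,0],0],
    [-1,[-30,-14,0],0],
    [-1,[-36,-16,0],0],
    [-1,[-36,-16,0],0],
    [-1,[-36,-16,0],0]
  ]
}}

```text
time: 5.8
tcp_pos: [0.5204, -0.1551, 0.2195]
orientation: [-0.001, 0.637, 0.771, -0.0]
ft_force: [0.0, -0.2, -2.7]
finger_gap: 0.0077
```

{"name": "carry_out", "arguments": {
  "motion": [
    [-1,[-36,-16,0],0],
    [-1,[-36,-16,0],0],
    [-1,[-36,-16,0],0],
    [-1,[-36,-16,0],0],
    [-1,[-30,-15,0],0]
  ]
}}

```text
time: 6.42
tcp_pos: [0.4752, -0.3409, 0.2193]
orientation: [-0.001, 0.638, 0.77, -0.0]
ft_force: [0.8, 0.5, -4.1]
finger_gap: 0.0074
```

{"name": "carry_out", "arguments": {
  "motion": [
    [-1,[-16,-8,0],0],
    [-1,[0,0,0],0.12],
    [-1,[0,0,0],0.12],
    [-1,[0,0,0],0.12],
    [-1,[0,0,0],0.01]
  ]
}}

```text
time: 7.05
tcp_pos: [0.4715, -0.356, 0.2199]
orientation: [-0.0, 0.768, 0.64, -0.0]
ft_force: [0.1, 0.9, -3.0]
finger_gap: 0.0076
```

```bash
python3 -c "
from h import *
im=eyes.camera('top');cv2.imwrite('pics/t4.png',cv2.resize(im[120:320,350:550,::-1],None,fx=3,fy=3,interpolation=cv2.INTER_CUBIC))
im=eyes.camera('side');cv2.imwrite('pics/s4.png',cv2.resize(im[150:400,200:480,::-1],None,fx=2.4,fy=2.4,interpolation=cv2.INTER_CUBIC))
s,r=pose();print(s['tcp_pos'],r.as_matrix().round(3)[:,1],s['ft_force'],rel([.4705,-.359,.1]))"
```

```text
[ 0.4716132  -0.35605666  0.22004885] [ 0.984 -0.177 -0.   ] [-0.17550815  0.72229036 -3.2212769 ] [ -3.12508155  -0.52338066 120.04827552]
```

View pics/t4.png

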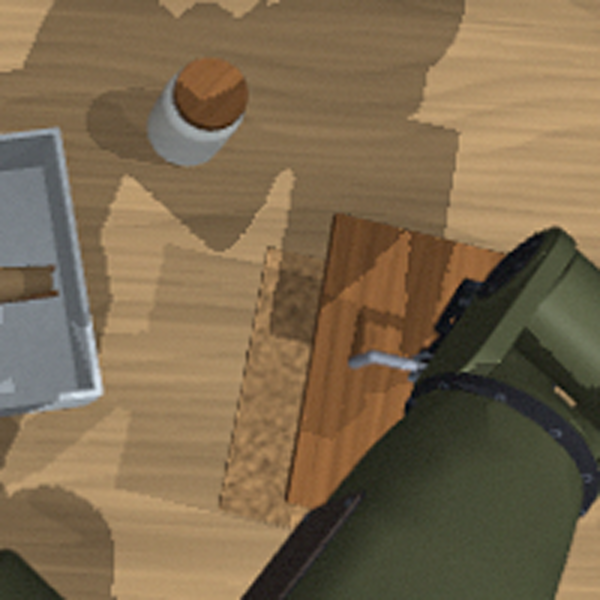

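View pics/s4.png

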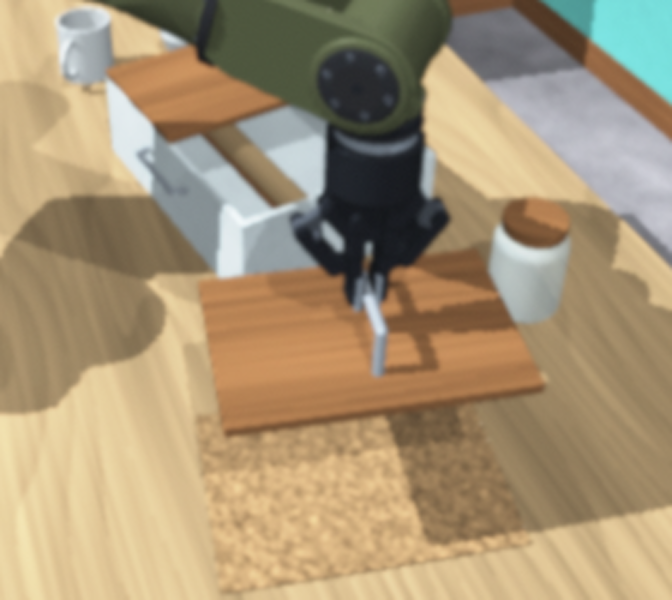

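The lid hangs level over the mat: in the top crop its left edge runs (335, 213)–(290, 500), parallel to the mat's edge (268, 247)–(222, 510). Descend to just above the mat, then check.

{"name": "carry_out", "arguments": {
  "motion": [
    [-1,[-3,-0.5,25],0.007],
    [-1,[0,0,35],0],
    [-1,[0,0,35],0],
    [-1,[0,0,35],0],
    [-1,[0,0,25],0]
  ]
}}

```text
time: 7.78
tcp_pos: [0.4703, -0.3587, 0.0636]
orientation: [-0.001, 0.77, 0.639, -0.0]
ft_force: [0.6, -0.4, -2.9]
finger_gap: 0.0074
```

{"name": "carry_out", "arguments": {
  "motion": [
    [-1,[0,0,12],0],
    [-1,[0,0,0],0]
  ]
}}

```text
time: 8.02
tcp_pos: [0.4706, -0.359, 0.053]
orientation: [-0.0, 0.77, 0.638, -0.0]
ft_force: [0.3, -0.0, -3.1]
finger_gap: 0.0077
```

```bash
python3 -c "
from h import *
im=eyes.camera('side');cv2.imwrite('pics/s5.png',cv2.resize(im[240:400,260:440,::-1],None,fx=4,fy=4,interpolation=cv2.INTER_CUBIC)[:600])
im=eyes.camera('top');cv2.imwrite('pics/t5.png',cv2.resize(im[180:320,400:540,::-1],None,fx=4,fy=4,interpolation=cv2.INTER_CUBIC))
s,r=pose();print(s['tcp_pos'],r.as_matrix().round(3)[:,1],s['ft_force'],rel([.4705,-.359,.0437]))"
```

```text
[ 0.47112946 -0.35943164  0.05436322] [ 0.982 -0.186  0.001] [-0.14627257  0.61566952 -3.38555313] [ 0.31492755 -0.71277633 10.66206243]
```

View pics/s5.png

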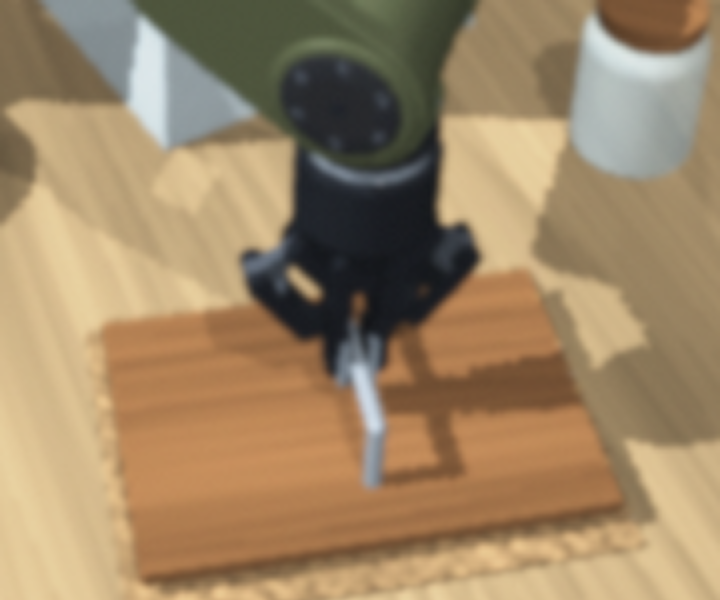

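View pics/t5.png

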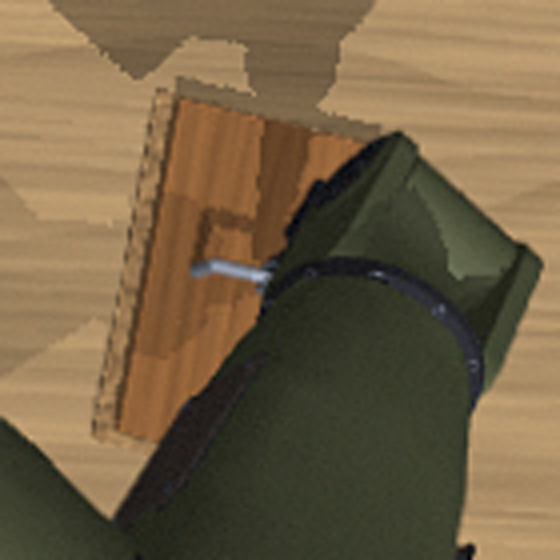

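```bash
python3 -c "
from m import *
S=back('side',c([(528,270),(622,501),(142,572),(105,325)],(260,240),4),.0266);print(S.round(4));rectfit(S,.131,.0865,'lid side')
T=back('top',c([(178,97),(117,428)],(400,180),4),.0266);print('top +y edge',T.round(4), T.mean(0))
M=back('top',c([(160,90),(95,437)],(400,180),4),.004);print('mat +y edge',M.round(4),M.mean(0))
# mat from side img0
s=cv2.imread('pics/side0.png');cv2.imwrite('pics/smat.png',cv2.resize(s[295:400,270:430],None,fx=4.5,fy=4.5,interpolation=cv2.INTER_CUBIC))
"
```

```text
[[ 0.6119 -0.3033  0.0266]
 [ 0.5794 -0.4699  0.0266]
 [ 0.3262 -0.4195  0.0266]
 [ 0.358  -0.2544  0.0266]]
lid side [ 0.4689 -0.3618] yaw -0.1929 sides [np.float64(0.1697), np.float64(0.2582), np.float64(0.1682), np.float64(0.2586)]
top +y edge [[ 0.6141 -0.2995  0.0266]
 [ 0.3592 -0.2522  0.0266]] [ 0.48662423 -0.27584544  0.0266    ]
mat +y edge [[ 0.6243 -0.2921  0.004 ]
 [ 0.3521 -0.2416  0.004 ]] [ 0.48817726 -0.2668768   0.004     ]
```

View pics/smat.png

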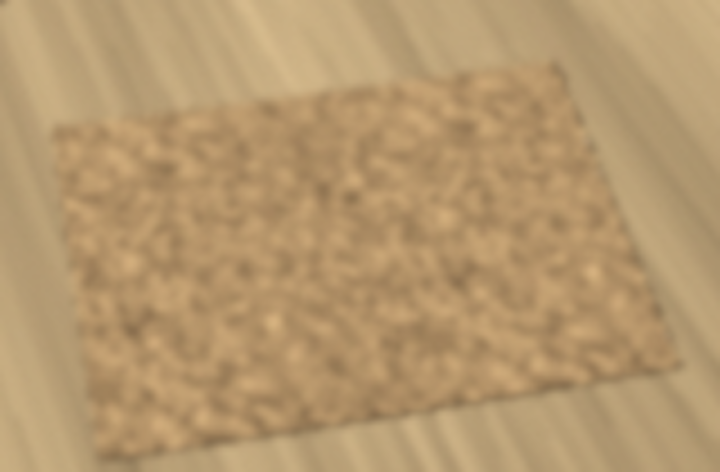

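```bash
python3 -c "
from m import *
S=back('side',c([(560,66),(682,366),(100,458),(55,128)],(270,295)),.004);print(S.round(4));rectfit(S,.14,.1,'mat side')
"
```

```text
[[ 0.6264 -0.2939  0.004 ]
 [ 0.5884 -0.4861  0.004 ]
 [ 0.3139 -0.4333  0.004 ]
 [ 0.3521 -0.2381  0.004 ]]
mat side [ 0.4702 -0.3629] yaw -0.1949 sides [np.float64(0.196), np.float64(0.2796), np.float64(0.1988), np.float64(0.28)]
```

Side camera puts the lid within 1.3 mm of the mat's centre with the same yaw. Top suggests a few mm too far +y, so I nudge 1.5 mm and lower.

{"name": "carry_out", "arguments": {
  "motion": [
    [-1,[-1.5,0.5,3],0],
    [-1,[0,0,3],0],
    [-1,[0,0,3],0],
    [-1,[0,0,1],0],
    [-1,[0,0,0],0]
  ]
}}

```text
time: 8.75
tcp_pos: [0.4708, -0.3607, 0.0437]
orientation: [-0.0, 0.77, 0.638, -0.0]
ft_force: [-3.5, 3.2, 4.0]
finger_gap: 0.0075
```

Contact with the mat (force rose from −3.4 to +4 N). Release and rise.

{"name": "carry_out", "arguments": {
  "motion": [
    [0,[0,0,0],0],
    [0,[0,0,0],0],
    [1,[0,0,0],0],
    [1,[0,0,0],0],
    [1,[0,0,0],0]
  ]
}}

```text
time: 9.38
tcp_pos: [0.4709, -0.3607, 0.0433]
orientation: [0.0, 0.77, 0.638, -0.0]
ft_force: [0.4, -1.1, 0.1]
finger_gap: 0.0854
```

{"name": "carry_out", "arguments": {
  "motion": [
    [1,[0,0,-15],0],
    [1,[0,0,-30],0],
    [1,[0,0,-45],0],
    [1,[0,0,-50],0],
    [1,[0,0,-40],0]
  ]
}}

```text
time: 10.0
tcp_pos: [0.4709, -0.3607, 0.2267]
orientation: [0.001, 0.77, 0.638, 0.0]
ft_force: [0.4, 0.5, -0.5]
finger_gap: 0.0856
```

```bash
python3 -c "
from h import *
for n in ('side','top'):
  im=eyes.camera(n);cv2.imwrite(f'pics/{n}6.png',im[:,:,::-1])
s,r=pose();print(s['time'],s['tcp_pos'],r.as_matrix().round(3)[:,1],s['ft_force'])
cv2.imwrite('pics/t6.png',cv2.resize(cv2.imread('pics/top6.png')[150:280,290:450],None,fx=4.5,fy=4.5,interpolation=cv2.INTER_CUBIC))
cv2.imwrite('pics/s6.png',cv2.resize(cv2.imread('pics/side6.png')[160:400,235:455],None,fx=2.5,fy=2.5,interpolation=cv2.INTER_CUBIC))
"
```

```text
10.1 [ 0.47189829 -0.36151971  0.22936696] [ 0.982 -0.187  0.007] [-0.41683657  0.55798297  0.58649544]
```

View pics/t6.png

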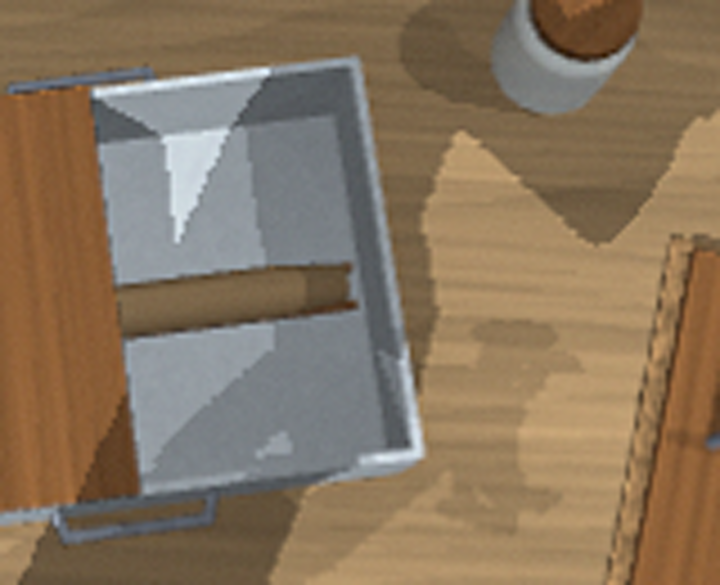

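View pics/s6.png

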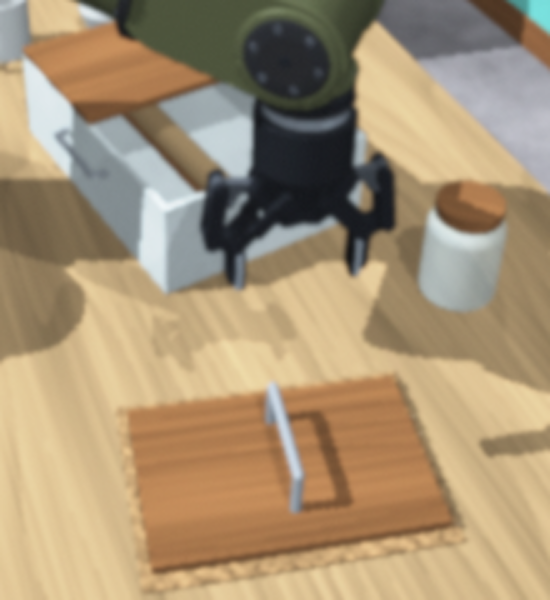

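Lid lies on the mat with cork visible around it. In the top crop the pin's front end is at (353, 287) and it disappears under the deck at about (122, 311).

```bash
python3 -c "
from m import *
P=back('top',c([(354,288),(305,291),(122,311)],(290,150)),.029);print(P.round(4))
a=.187;m=np.array([.543,.0985]);Rm=np.array([[np.cos(a),-np.sin(a)],[np.sin(a),np.cos(a)]])
print('in bin',((P[:,:2]-m)@Rm).round(4))
# bin rim -y corners z=.116
Q=back('top',c([(357,59),(422,458)],(290,150)),.116);print(((Q[:,:2]-m)@Rm).round(4))
L=back('top',c([(693,250)],(290,150)),.016)
s=cv2.imread('pics/side6.png');
S=back('side',c([(398,377),(455,519),(152,567),(130,411)],(235,160),2.5),.016);rectfit(S,.131,.0865,'lid')
for y in (-.12,-.13): 
  w=m+Rm@[0,y]; print(w)
  print(rel([*w,.22]))
"
```

```text
[[ 0.5695 -0.0638  0.029 ]
 [ 0.5655 -0.0306  0.029 ]
 [ 0.5446  0.0927  0.029 ]]
in bin [[-0.0042 -0.1644]
 [-0.0019 -0.131 ]
 [ 0.0005 -0.006 ]]
[[ 0.1297 -0.1772]
 [-0.1305 -0.1771]]
lid [ 0.4719 -0.3635] yaw -0.1932 sides [np.float64(0.1668), np.float64(0.2633), np.float64(0.1694), np.float64(0.2633)]
[ 0.56530944 -0.01940797]
[353.57717173  27.79325934   8.03408687]
[ 0.56716856 -0.02923363]
[344.27191654  31.45490303   8.10184611]
```

```bash
python3 -c "
from m import *
a=.187;m=np.array([.5434,.0995]);Rm=np.array([[np.cos(a),-np.sin(a)],[np.sin(a),np.cos(a)]])
print(m+Rm@[-.002,-.105], rel([*(m+Rm@[-.002,-.105]),.2]))"
```

```text
[ 0.56095563 -0.0040413 ] [367.94686695  20.49717739  27.91798338]
```

{"name": "carry_out", "arguments": {
  "motion": [
    [1,[40,2,3],0],
    [1,[40,2,3],0],
    [1,[40,2,3],0],
    [1,[40,2,3],0],
    [1,[40,2,3],0]
  ]
}}

```text
time: 10.72
tcp_pos: [0.5181, -0.1647, 0.2085]
orientation: [0.0, 0.77, 0.638, 0.0]
ft_force: [-0.1, -0.2, 0.4]
finger_gap: 0.0854
```

{"name": "carry_out", "arguments": {
  "motion": [
    [1,[42,2,3],0],
    [1,[42,3,3],0],
    [1,[42,3,3],0],
    [1,[42,3,3],0],
    [1,[0,0,1],-0.18]
  ]
}}

```text
time: 11.35
tcp_pos: [0.5604, -0.0006, 0.1952]
orientation: [-0.0, 0.708, 0.706, -0.0]
ft_force: [0.4, -0.2, 0.0]
finger_gap: 0.0854
```

{"name": "carry_out", "arguments": {
  "motion": [
    [1,[0,0,0],-0.18],
    [1,[0,0,0],-0.012],
    [1,[0,0,0],0]
  ]
}}

```text
time: 11.72
tcp_pos: [0.5602, -0.0032, 0.1954]
orientation: [0.0, 0.641, 0.768, 0.0]
ft_force: [-0.0, -1.1, -1.1]
finger_gap: 0.0852
```

```bash
python3 -c "
from h import *
s,r=pose();print(s['time'],s['tcp_pos'],r.as_matrix().round(3)[:,1], rel([.561,-.004,.10]))
for n in ('side','top'):
  im=eyes.camera(n);cv2.imwrite(f'pics/{n}7.png',im[:,:,::-1])
cv2.imwrite('pics/s7.png',cv2.resize(cv2.imread('pics/side7.png')[100:300,230:430],None,fx=3,fy=3,interpolation=cv2.INTER_CUBIC))
"
```

```text
11.725 [ 0.56019803 -0.00315179  0.19539057] [0.984 0.179 0.   ] [-0.97790453  0.6365512  95.39057758]
```

View pics/s7.png

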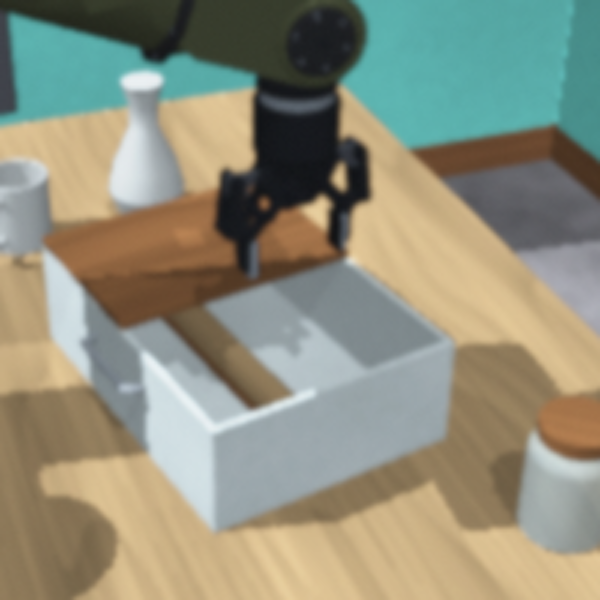

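View pics/top7.png

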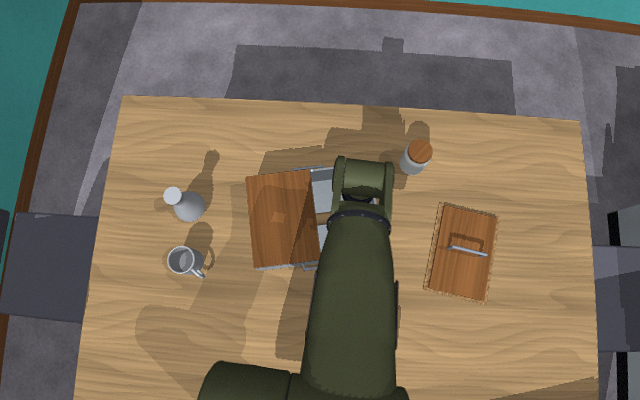

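The top view shows the lid inside the mat's outline (424–498, 202–304) with a cork margin all round. I'll check the lid offset and the pin's line by the second camera.

```bash
python3 -c "
from m import *
a=.187;m=np.array([.5434,.0995]);Rm=np.array([[np.cos(a),-np.sin(a)],[np.sin(a),np.cos(a)]])
P=proj('side',[[*(m+Rm@[x,y]),.029] for x in (-.018,0,.018) for y in (-.166,-.105,-.03)]);print(((P-[230,100])*3).round())
P=proj('side',[[*(m+Rm@[x,y]),.116] for x,y in ((-.131,-.181),(.131,-.181),(-.125,-.005),(.125,-.005))]);print(((P-[230,100])*3).round())
t=cv2.imread('pics/top7.png');cv2.imwrite('pics/t7.png',cv2.resize(t[195:310,415:505],None,fx=5,fy=5,interpolation=cv2.INTER_CUBIC))
"
```

```text
[[311. 459.]
 [277. 424.]
 [238. 384.]
 [328. 452.]
 [293. 418.]
 [253. 378.]
 [343. 446.]
 [308. 412.]
 [268. 373.]]
[[212. 434.]
 [455. 343.]
 [126. 331.]
 [345. 260.]]
```

View pics/t7.png

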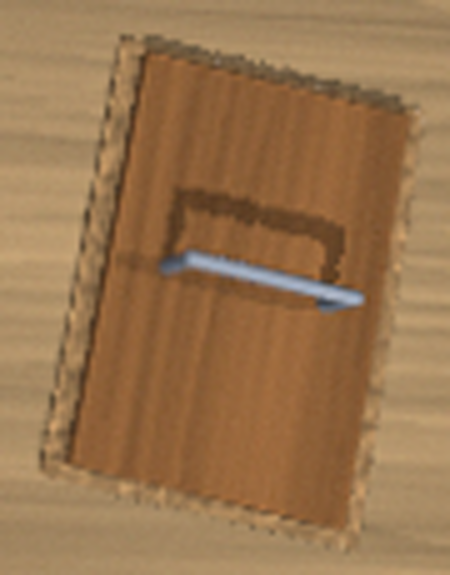

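```bash
python3 -c "
from m import *
L=back('top',c([(145,52),(413,112),(347,530),(72,463)],(415,195),5),.016);rectfit(L,.131,.0865,'lid')
M=back('top',c([(125,40),(417,108),(350,545),(43,468)],(415,195),5),.004);rectfit(M,.14,.1,'mat')
print(rel([.561,-.004,.01]))
"
```

```text
lid [ 0.47   -0.3634] yaw -0.1804 sides [np.float64(0.1741), np.float64(0.2633), np.float64(0.1717), np.float64(0.2592)]
mat [ 0.4706 -0.3612] yaw -0.1851 sides [np.float64(0.1919), np.float64(0.2776), np.float64(0.1935), np.float64(0.2735)]
[ -0.91372552   0.56961437 185.36743797]
```

Lid is centred within about 2 mm and 0.3° by both cameras. Now descend to the pin.

{"name": "carry_out", "arguments": {
  "motion": [
    [1,[-1,0.5,30],-0.008],
    [1,[0,0,35],0],
    [1,[0,0,35],0],
    [1,[0,0,30],0],
    [1,[0,0,15],0]
  ]
}}

```text
time: 12.45
tcp_pos: [0.5604, -0.004, 0.0489]
orientation: [-0.001, 0.637, 0.771, -0.001]
ft_force: [1.2, 0.8, 0.6]
finger_gap: 0.0857
```

```bash
python3 -c "
from h import *
s,r=pose();print(s['time'],s['tcp_pos'],r.as_matrix().round(3)[:,1],s['ft_force'], rel([.561,-.004,.01]))
im=eyes.camera('side')[:,:,::-1]
cv2.imwrite('pics/s8.png',cv2.resize(im[120:280,240:400],None,fx=3.7,fy=3.7,interpolation=cv2.INTER_CUBIC))
"
```

```text
12.45 [ 0.56040922 -0.00401538  0.04886744] [ 0.982  0.189 -0.002] [1.15803484 0.77720857 0.64736913] [-0.11607678  0.65271375 38.86628166]
```

View pics/s8.png

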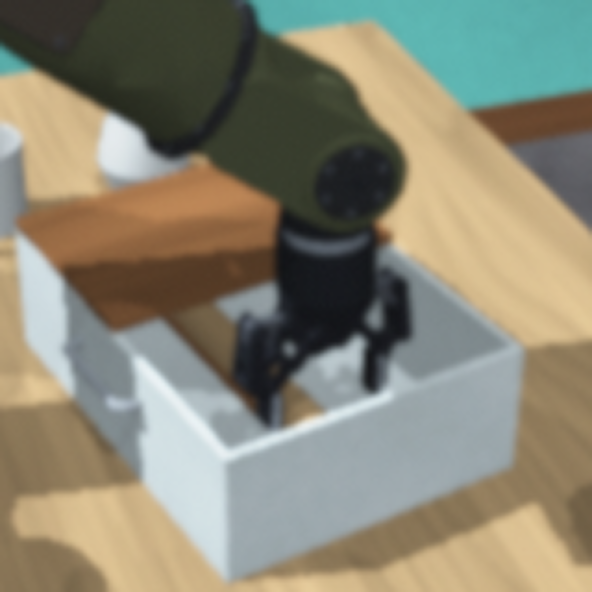

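Fingers are inside the opening, either side of the pin. Finish the descent slowly.

{"name": "carry_out", "arguments": {
  "motion": [
    [1,[0,0,10],0],
    [1,[0,0,10],0],
    [1,[0,0,10],0],
    [1,[0,0,8],0],
    [1,[0,0,0],0]
  ]
}}

```text
time: 13.12
tcp_pos: [0.5607, -0.0039, 0.0117]
orientation: [-0.0, 0.636, 0.772, -0.0]
ft_force: [0.4, 0.2, 0.0]
finger_gap: 0.0854
```

{"name": "carry_out", "arguments": {
  "motion": [
    [-1,[0,0,0],0],
    [-1,[0,0,0],0],
    [-1,[0,0,0],0],
    [-1,[0,0,0],0],
    [-1,[0,0,0],0]
  ],
  "grip_force": 25
}}

```text
time: 13.75
tcp_pos: [0.5632, -0.004, 0.0138]
orientation: [0.002, 0.636, 0.772, 0.002]
ft_force: [8.1, 1.4, 2.5]
finger_gap: 0.0348
```

```bash
python3 -c "
from h import *
s,r=pose();print(s['time'],s['tcp_pos'],r.as_matrix().round(3)[:,1],s['ft_force'],s['finger_gap'])
im=eyes.camera('side')[:,:,::-1]
cv2.imwrite('pics/s9.png',cv2.resize(im[120:280,240:400],None,fx=3.7,fy=3.7,interpolation=cv2.INTER_CUBIC))
"
```

```text
13.75 [ 0.56317337 -0.00403989  0.01379379] [0.982 0.191 0.006] [8.05681732 1.38119745 2.53740494] 0.034813526427149015
```

View pics/s9.png

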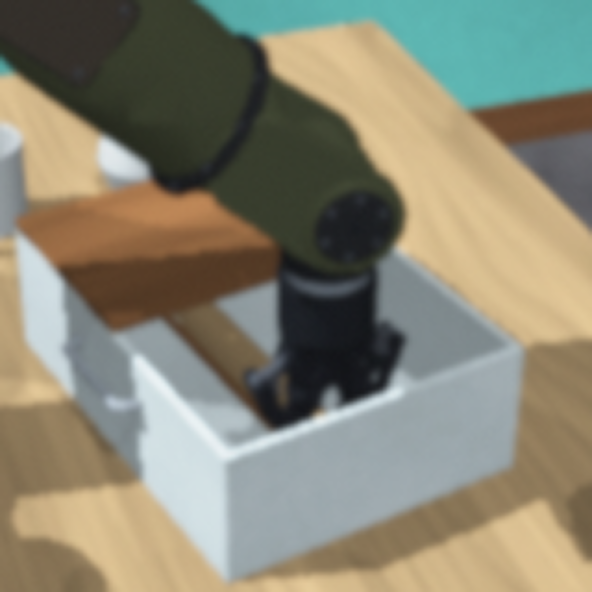

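Pin held (gap 34.8 mm against 36 mm). I relieve the side push, then lift the front in an arc with a light grip, so the pin pivots in the pads about its back end.

{"name": "carry_out", "arguments": {
  "motion": [
    [-1,[0,2,-6],0],
    [-1,[0,0.5,-8],0],
    [-1,[1,0,-8],0],
    [-1,[1,0,-8],0],
    [-1,[0,0,0],0]
  ],
  "grip_force": 25
}}

```text
time: 14.42
tcp_pos: [0.5633, -0.0015, 0.043]
orientation: [0.0, 0.636, 0.772, 0.0]
ft_force: [0.3, -0.8, -2.6]
finger_gap: 0.035
```

```bash
cat > look.py <<'E'
from h import *
import sys
s,r=pose();print(s['time'],s['tcp_pos'],r.as_matrix().round(3)[:,1],s['ft_force'],s['moment'],s['finger_gap'])
im=eyes.camera('side')[:,:,::-1]
x0,y0=240,110
cv2.imwrite(f'pics/s{sys.argv[1]}.png',cv2.resize(im[y0:y0+170,x0:x0+170],None,fx=3.5,fy=3.5,interpolation=cv2.INTER_CUBIC))
E
python3 look.py 10
```

```text
14.425 [ 0.56331659 -0.00147168  0.04304933] [0.982 0.191 0.001] [ 0.25530332 -0.7803514  -2.59632485] [-0.16801178 -0.06038699 -0.01557636] 0.03495334382864252
```

View pics/s10.png

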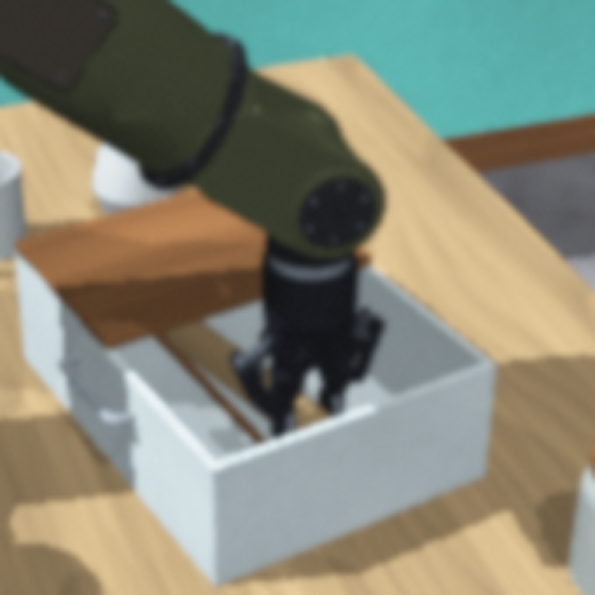

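{"name": "carry_out", "arguments": {
  "motion": [
    [-1,[2,0,-9],0],
    [-1,[2,0,-9],0],
    [-1,[2,0,-8],0],
    [-1,[0,0,0],0]
  ],
  "grip_force": 20
}}

```text
time: 14.98
tcp_pos: [0.5622, 0.0045, 0.0691]
orientation: [0.001, 0.636, 0.772, 0.0]
ft_force: [-0.4, -0.6, -2.3]
finger_gap: 0.0348
```

```bash
python3 look.py 11
```

```text
14.975 [0.56219392 0.00452303 0.06908813] [0.982 0.191 0.001] [-0.37146052 -0.58335123 -2.2919279 ] [-0.18392349 -0.06839482  0.02167702] 0.034750989811444005
```

View pics/s11.png

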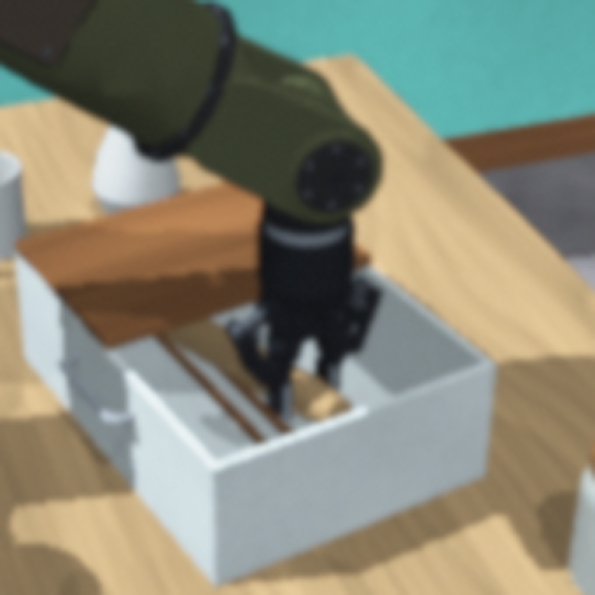

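Pin's front end is now in view at about (325, 405). I'll compare it with predicted silhouettes at several tilts.

```bash
cat > sil.py <<'E'
from h import *
# usage: overlay pin axis for tilts
import sys
def axis(th,a=.094,dz=.0152,off=0.0):
    s,r=pose(); M=r.as_matrix(); G=s['tcp_pos']+[0,0,dz]; f=-M[:,0]*np.cos(th)+np.array([0,0,np.sin(th)])
    return [G+f*d for d in (.155-a,0,-.05,-.094,-.155-a)]
if __name__=="__main__":
    for t in map(float,sys.argv[1:]):
        P=axis(np.radians(t)); print(t,((proj('side',P)-[240,110])*3.5).round().tolist(), P[-1].round(3))
E
python3 sil.py 0 6 12 16
```

```text
0.0 [[345.0, 433.0], [303.0, 394.0], [271.0, 364.0], [244.0, 339.0], [159.0, 259.0]] [0.514 0.249 0.084]
6.0 [[345.0, 426.0], [303.0, 394.0], [271.0, 369.0], [244.0, 348.0], [160.0, 283.0]] [0.515 0.248 0.058]
12.0 [[344.0, 419.0], [303.0, 394.0], [272.0, 375.0], [245.0, 359.0], [163.0, 308.0]] [0.515 0.244 0.032]
16.0 [[344.0, 414.0], [303.0, 394.0], [272.0, 378.0], [246.0, 365.0], [166.0, 325.0]] [0.516 0.239 0.015]
```

```bash
python3 - <<'E'
from h import *
im=eyes.camera('side')[:,:,::-1]
cv2.imwrite('pics/s12.png',cv2.resize(im[190:245,275:350],None,fx=10,fy=10,interpolation=cv2.INTER_CUBIC))
E
```

```text
(no output)
```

View pics/s12.png

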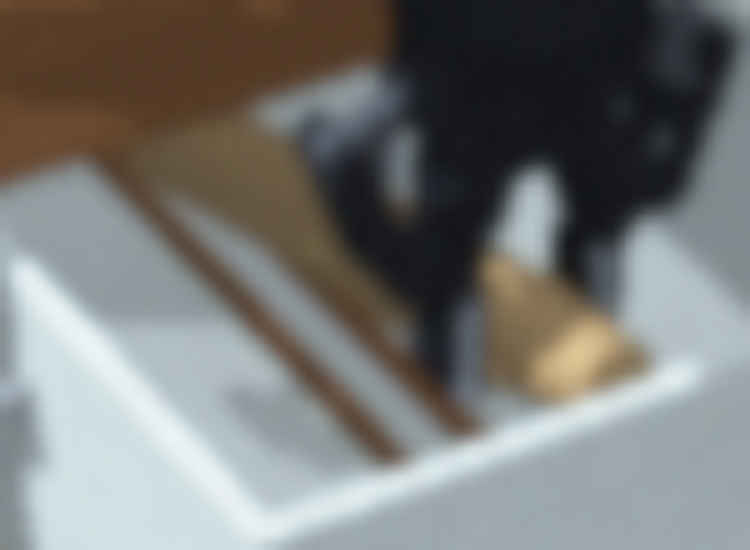

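The pin's lower edge slopes 0.56 in the picture against about 1.0 for the ribs, so it is tilted about 14° as wanted. Continue to about 22°.

{"name": "carry_out", "arguments": {
  "motion": [
    [-1,[3,0,-8],0],
    [-1,[3,0,-8],0],
    [-1,[3,0,-8],0],
    [-1,[2,0,-7],0],
    [-1,[0,0,0],0]
  ]
}}

```text
time: 15.7
tcp_pos: [0.56, 0.0153, 0.0999]
orientation: [0.0, 0.636, 0.772, 0.0]
ft_force: [1.1, -0.8, -2.4]
finger_gap: 0.0354
```

```bash
python3 look.py 13; python3 sil.py 18 20 22 24; python3 - <<'E'
from h import *
im=eyes.camera('side')[:,:,::-1]
cv2.imwrite('pics/s13z.png',cv2.resize(im[170:245,275:350],None,fx=8,fy=8,interpolation=cv2.INTER_CUBIC))
E
```

```text
15.7 [0.56002968 0.01530293 0.09994477] [0.982 0.191 0.001] [ 1.06660252 -0.75702763 -2.42205133] [-0.20073766 -0.04155375 -0.0368738 ] 0.035358344610774466
18.0 [[337.0, 373.0], [296.0, 356.0], [266.0, 344.0], [240.0, 333.0], [161.0, 301.0]] [0.515 0.248 0.038]
20.0 [[336.0, 370.0], [296.0, 356.0], [266.0, 346.0], [241.0, 337.0], [163.0, 310.0]] [0.515 0.245 0.029]
22.0 [[336.0, 368.0], [296.0, 356.0], [266.0, 348.0], [242.0, 341.0], [165.0, 318.0]] [0.516 0.242 0.021]
24.0 [[335.0, 365.0], [296.0, 356.0], [267.0, 350.0], [242.0, 344.0], [167.0, 327.0]] [0.516 0.239 0.013]
```

View pics/s13z.png

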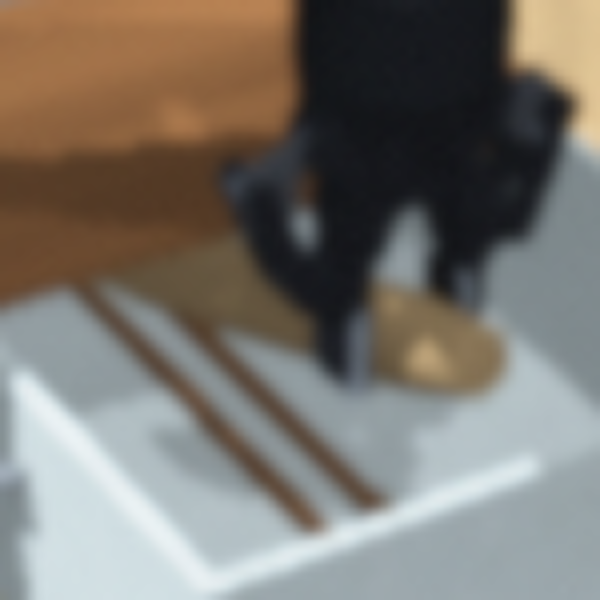

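Tilt ≈20.5° (slope 0.33). Pin top at the deck edge is at ≈0.104 against the 0.116 underside, and the front's lower edge ≈0.123 clears the rim. I grip harder to fix the tilt and draw along the pin's own axis.

{"name": "carry_out", "arguments": {
  "motion": [
    [-1,[0,0,0],0],
    [-1,[0,0,0],0],
    [-1,[-8,0,-3],0],
    [-1,[-13,0,-5],0],
    [-1,[-13,0,-5],0]
  ],
  "grip_force": 60
}}

```text
time: 16.42
tcp_pos: [0.5665, -0.0194, 0.1128]
orientation: [0.0, 0.636, 0.772, 0.0]
ft_force: [0.2, -0.1, -2.4]
finger_gap: 0.0342
```

{"name": "carry_out", "arguments": {
  "motion": [
    [-1,[-13,0,-5],0],
    [-1,[-13,0,-5],0],
    [-1,[-10,0,-4],0],
    [-1,[0,0,0],0]
  ]
}}

```text
time: 16.92
tcp_pos: [0.5734, -0.0542, 0.1266]
orientation: [0.0, 0.636, 0.771, 0.0]
ft_force: [-1.0, 0.6, -2.2]
finger_gap: 0.0337
```

```bash
python3 look.py 14; python3 sil.py 18 20 22 
```

```text
16.925 [ 0.57335505 -0.05424853  0.12656654] [0.982 0.19  0.   ] [-0.97828117  0.58736661 -2.15118537] [-0.22938207 -0.02094553 -0.03289592] 0.03366865359512153
18.0 [[390.0, 390.0], [345.0, 372.0], [312.0, 358.0], [284.0, 347.0], [197.0, 312.0]] [0.528 0.179 0.065]
20.0 [[390.0, 388.0], [345.0, 372.0], [312.0, 361.0], [284.0, 351.0], [199.0, 321.0]] [0.529 0.176 0.056]
22.0 [[389.0, 385.0], [345.0, 372.0], [312.0, 363.0], [285.0, 355.0], [200.0, 330.0]] [0.529 0.173 0.048]
```

View pics/s14.png

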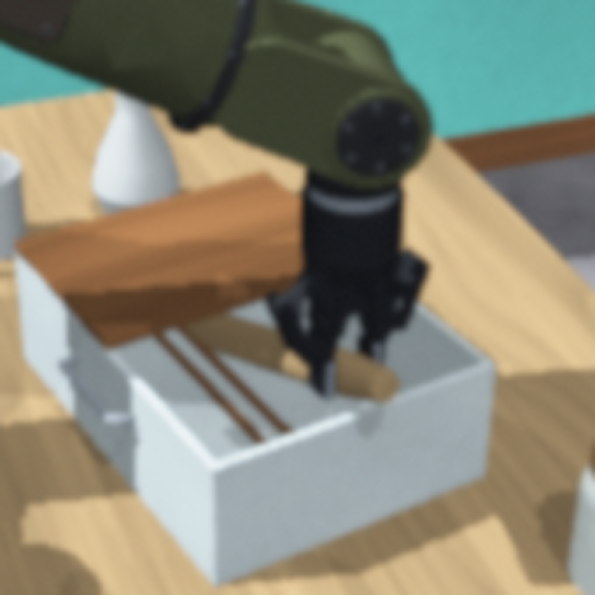

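The front is over the rim at (380, 385), the tilt holds and nothing touches (force is only the pin's weight). About 100 mm more to clear the deck.

{"name": "carry_out", "arguments": {
  "motion": [
    [-1,[-10,0,-4],0],
    [-1,[-18,0,-6.5],0],
    [-1,[-18,0,-6.5],0],
    [-1,[-18,0,-6.5],0],
    [-1,[-18,0,-6.5],0]
  ]
}}

```text
time: 17.6
tcp_pos: [0.589, -0.1355, 0.1568]
orientation: [0.0, 0.636, 0.771, 0.0]
ft_force: [0.2, 0.1, -2.5]
finger_gap: 0.034
```

{"name": "carry_out", "arguments": {
  "motion": [
    [-1,[-18,0,-6.5],0],
    [-1,[-15,0,-6],0],
    [-1,[-10,0,-4],0],
    [-1,[0,0,0],0]
  ]
}}

```text
time: 18.1
tcp_pos: [0.5971, -0.1768, 0.1729]
orientation: [0.0, 0.636, 0.771, 0.0]
ft_force: [-0.0, 0.6, -1.9]
finger_gap: 0.0342
```

```bash
sed -i 's/x0,y0=240,110/x0,y0=260,90/' look.py; python3 look.py 15; python3 sil.py 18 20 22; python3 -c "
from h import *
im=eyes.camera('top')[:,:,::-1];cv2.imwrite('pics/t15.png',cv2.resize(im[130:290,290:450],None,fx=3.5,fy=3.5))"
```

```text
18.1 [ 0.5971166  -0.1767874   0.17293404] [0.982 0.19  0.   ] [-0.0261558   0.58056569 -1.93796216] [-0.21059111 -0.04056381 -0.01903816] 0.03424049064977139
18.0 [[502.0, 428.0], [447.0, 406.0], [406.0, 390.0], [373.0, 377.0], [269.0, 335.0]] [0.552 0.056 0.111]
20.0 [[501.0, 425.0], [447.0, 406.0], [407.0, 392.0], [373.0, 381.0], [271.0, 345.0]] [0.552 0.053 0.103]
22.0 [[501.0, 422.0], [447.0, 406.0], [407.0, 395.0], [374.0, 385.0], [273.0, 355.0]] [0.553 0.05  0.095]
```

View pics/s15.png

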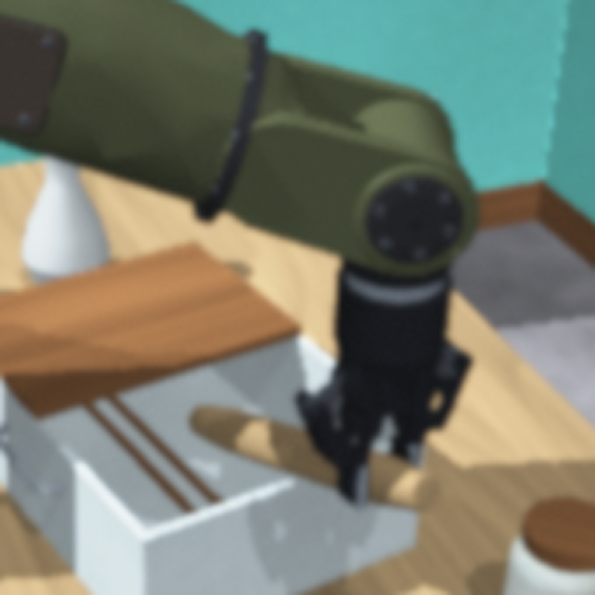

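View pics/t15.png

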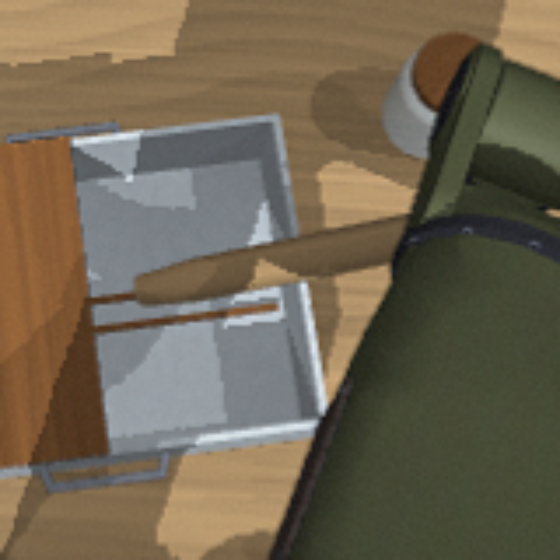

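The back end is clear of the deck edge (top crop: end at 140, deck edge at 95). Lift straight up.

{"name": "carry_out", "arguments": {
  "motion": [
    [-1,[0,0,-12],0],
    [-1,[0,0,-22],0],
    [-1,[0,0,-30],0],
    [-1,[0,0,-30],0],
    [-1,[0,0,-30],0]
  ]
}}

```text
time: 18.82
tcp_pos: [0.5969, -0.1758, 0.2987]
orientation: [0.0, 0.636, 0.772, 0.0]
ft_force: [-1.1, 0.5, -3.4]
finger_gap: 0.0338
```

{"name": "carry_out", "arguments": {
  "motion": [
    [-1,[0,0,-28],0],
    [-1,[0,0,-20],0],
    [-1,[0,0,-8],0],
    [-1,[0,0,0],0],
    [-1,[0,0,0],0]
  ]
}}

```text
time: 19.45
tcp_pos: [0.5969, -0.1761, 0.3518]
orientation: [-0.001, 0.636, 0.772, -0.0]
ft_force: [-0.0, 0.4, -3.2]
finger_gap: 0.0339
```

```bash
python3 -c "
from h import *
s,r=pose();print(s['time'],s['tcp_pos'],np.abs(s['qvel']).max(),s['ft_force'],s['finger_gap'])
for n in ('side','top'):
  cv2.imwrite(f'pics/{n}16.png',eyes.camera(n)[:,:,::-1])
cv2.imwrite('pics/s16.png',cv2.resize(cv2.imread('pics/side16.png')[100:260,260:460],None,fx=4,fy=4,interpolation=cv2.INTER_CUBIC)[:600])
"; sed -i 's/\[240,110\])\*3.5/[260,100])*4/' sil.py; python3 sil.py 18 20 22 24
```

```text
19.45 [ 0.59685653 -0.17610273  0.35180622] 0.0026915890817736845 [-0.02514863  0.3730575  -3.22768192] 0.033898434176763206
18.0 [[522.0, 258.0], [452.0, 245.0], [400.0, 235.0], [358.0, 227.0], [229.0, 202.0]] [0.552 0.056 0.29 ]
20.0 [[522.0, 254.0], [452.0, 245.0], [401.0, 238.0], [358.0, 232.0], [231.0, 215.0]] [0.552 0.053 0.282]
22.0 [[521.0, 250.0], [452.0, 245.0], [401.0, 241.0], [359.0, 237.0], [233.0, 227.0]] [0.553 0.05  0.274]
24.0 [[521.0, 246.0], [452.0, 245.0], [402.0, 243.0], [360.0, 243.0], [236.0, 240.0]] [0.553 0.047 0.266]
```

View pics/s16.png

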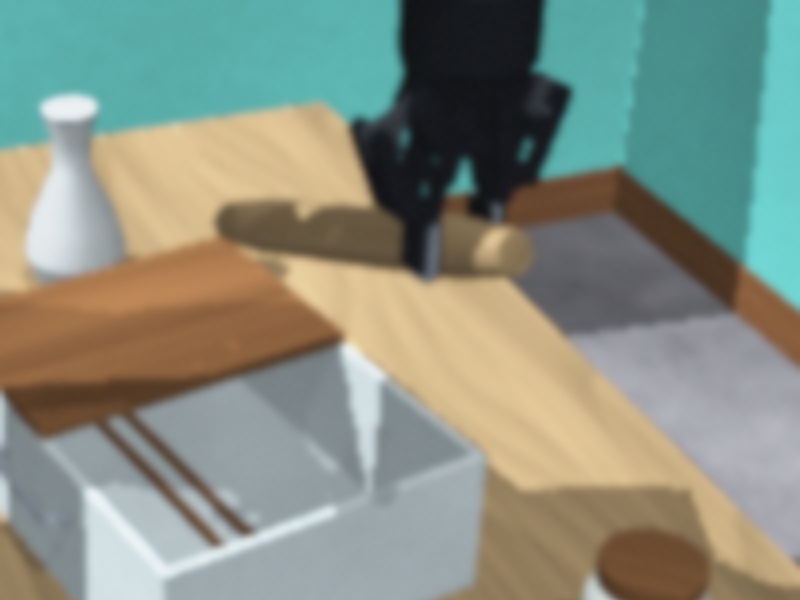

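View pics/top16.png

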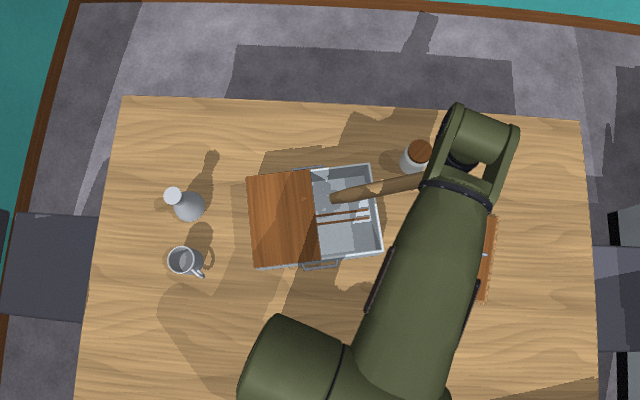

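The side crop shows the pin's back end at (222, 218), which fits a 20–21° tilt. That puts the back end's lower edge at about z = 0.27, with 0.208 needed. The mug, jar and vase are at their starting pixels, and the arm is still.

```bash
python3 -c "
from station import readout, eyes, bot
s=readout.sense();print(s['time'],s['tcp_pos'],s['finger_gap'])
print(bot.job_done())"
```

```text
19.55 [ 0.59690143 -0.17618711  0.35194759] 0.03389906385152481
the job is handed in; nothing more can be done
None
```

I lifted the lid off by its handle, laid it on the mat, tilted the rolling pin and drew it out, and handed the job in at 19.55 s of the 54 s allowed.

- **Lid:** it lies flat on the cork mat. Both cameras put its centre within about 2 mm of the mat's centre and its rotation within 0.3°.
- **Pin:** I gripped it towards its front end and lifted lightly so it pivoted to about 20°, then gripped harder. I drew it out along its own axis and raised it; the wrist force showed no sign of it catching.
- **Last checks:**
  - The pin is held at a steady 34 mm opening, and the arm is still.
  - The lowest part of the pin is at about z = 0.27 m, and 0.208 m was needed.
  - The mug, jar and vase look unmoved in the top view.
- **Small disagreements:**
  - The finger opening read 1–2.5 mm below the true thickness on both grasps: 7.5 against 10 mm on the bar, 34 against 36 mm on the pin.
  - The two cameras differed by 1–3 mm on the mat and lid.
  - Just before lowering, the top view put the lid about 4 mm too far towards +y. The 1.5 mm nudge I made settled it within the 2 mm above.

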